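# Brace the descaler bottle in the caddy and open its safety cap

## Robot

A 6-joint arm with a two-finger parallel gripper is mounted at the origin on the work surface. World frame = base frame: x ahead of the robot, y to its left, z up, the work surface at z = 0. Lengths are in mm, angles in rad, forces in N, time in s.
With the tool pointing down it reaches from about 275 to 750 mm from the base axis. Payload 10.2 kg.
Tool frame: the origin (TCP) lies between the finger pads; the fingertips stand 11 mm ahead of it and the grasp point (between the pads) lies 8 mm behind it; z points along the fingers, y is the line along which they close (so a half turn about z gives the same grasp; the last joint's range is limited). The gripper opens to 85 mm and grips with 20 to 120 N. Pads are 22 mm wide; open, the fingers measure 114 mm over their backs; the gripper's body (76 mm by 85 mm) begins 54 mm behind the grasp point. The pads swing forward as they close: fully open they stand 13 mm farther back than shut.
Start: joints at [1.121, 0.313, 1.498, -0, 1.331, -0.223], TCP at [118.064, 511.558, 242.294] pointing down, gripper open.
Joint ranges: [-2.94, 2.94], [-0.97, 2.17], [0.19, 2.56], [-1.23, 4.37], [0.02, 3.11], [-2.88, 2.88]. Speed limits (rad/s): [2.39, 2.39, 3.01, 3.14, 3.14, 3.14].

## Interface

Orientations are given as a unit quaternion [w, x, y, z].
In Python, from rig import sense, eyes, finish_job gives the robot as it stands.
- The arm moves only by the shell command python3 -m jog 'ROWS' [FORCE]. ROWS is JSON, a list of rows, each a list of 7 numbers: the shift along the tool's x, y, z in m, then the turn, a rotation vector about the tool's x, y, z in rad, then the finger opening in m, from 0 to 0.0854. In form: [[dx, dy, dz, rx, ry, rz, gripper], ...]. A call has 1 to 5 rows; each row shifts and turns the commanded pose from where the row before left it, along the tool's axes as they then stand; what a row does not reach is not made up. A row lasts 1/10 s, in which the tool goes at most 50 mm and 8.59 degrees, less where a joint would pass 70% of its speed; a pose out of reach is approached as far as the arm can. A call is refused whole if a number of a shift passes 0.05 or a number of a turn 0.15, either way. A call with a gripper value outside its range is refused whole. The fingers move at their own pace and stop on an object; FORCE is the grip in N (left out, the last holds). Time passes only in rows, so rows that do not move let the fingers close. It gives the time, the measured TCP pose, the force, the opening and the grip force at its end, in the units of the state.
- sense(): the state, without advancing time (a new reading comes with each control period).
- eyes.capture(name): name is "scene" or "top"; returns the picture (420x560x3 uint8, red, green, blue); there is no depth.
- eyes.calibration(name): a dict with "fx", "fy", "cx", "cy" (pixels), "cam_to_world" (4x4, takes a point from camera to world coordinates). Camera axes: x right, y down, z forward; pixel columns grow to the right and rows downward; lengths in mm; the calibration is good to about 2 mm. A picture is of the moment at which its call begins. calibration takes no time and is no camera call.
- finish_job(): hands the job in; it is judged then, once.
The state is a dict: "time_s": time; "joints": joint angles; "dq": joint speeds; "tau": joint torques, N m; "eef_pos": TCP position; "ee_rot": TCP orientation; "force": force on the tool from outside, world axes, zero at the start; "wrist_torque": the same for the moment, N m; "grip_width": opening from 0.0 (shut) to 1.0 (fully open); "grip_force": force on a finger pad.
Only numpy, scipy, OpenCV 4.12 (cv2) and the standard library are available. Lean on these libraries where they do the work, as an engineer would, in place of code of your own. Each camera call takes 0.05 s, during which the arm holds its last target. There are 200 camera calls.

## Task

Stand the square descaler bottle upright in the empty compartment of the cleaning caddy, right down on the compartment's floor, so that it is held from turning. Then, with the bottle braced there, press its push-and-turn safety cap down, keep it pressed while you twist it anticlockwise until it comes free, lift it straight off and finish holding the cap in the gripper, level and still, about 5 cm clear above the open bottle. The job ends with the cap still in the grip and the bottle still seated; do not knock over or push about the caddy, what is in it, or the canister and mug on the worktop.

Things in the scene. Friction and masses are not known exactly. Their poses are not given: they have to be found in the camera images.
- bottle: White square plastic bottle of descaler, loose, about 0.3 to 0.65 kg, on the worktop, cap on. Body 72 x 72 mm, 100 mm tall (lowest 6 mm drawn in to 64 mm square), then a round shoulder up to 112 mm (56 mm across there). Origin: centre of the underside; z up, x and y square to its sides (the same every quarter turn). It may be lifted and carried by its locked cap.
- bottle_mouth (a point): Centre of the bottle's mouth, 142 mm above its underside, inside the cap until that is lifted; neck 38 mm across, with three lugs that hold the cap. Turned 41 to 79 degrees (best 60) anticlockwise from locked, seen from above (positive about z), the cap is free and lifts straight off; at 5 to 41 degrees it is still caught. It cannot turn the other way.
- cap: Grey ribbed round safety cap, 55 mm across, 37 mm tall, 50 g, a separate body. Origin: centre of its open underside, z up. Locked, its origin is 118 mm above the bottle's, its x axis agrees with the bottle's and its underside is 6 mm above the shoulder, on which it stops when pressed right down. It needs at least 3.5 mm of the 6 mm (aim for 5 to 6) to clear the locking teeth when turned.
- cap_top (a point): Centre of the cap's flat top, 37 mm above its underside. A spring in the cap pushes it up: the cap begins to sink at about 7 N and is right down at about 10 N, and must be kept down while it is turned. Once free and no longer pressed it springs up some 8 mm.
- tub: Grey plastic cleaning caddy, a low open box loose on the worktop, 1.5 kg, 170 x 170 mm, 60 mm tall; walls, floor and two crossing full-height dividers 4 mm thick: four compartments of 79 x 79 mm, centres 41.5 mm either side of the middle. Origin: centre of the underside; x and y along the walls; any yaw. The compartment at +x +y of its own frame is empty, the others are occupied.
- tub_free (a point): Centre of the floor of the caddy's empty compartment, 4 mm above the caddy's underside; axes as the caddy's. The bottle has 3.5 mm of play on each side there; its sides must be parallel to the walls (any quarter turn) to go in.
- tin: Round steel tin, 66 mm across, 95 mm tall, standing in a compartment of the caddy. Origin: centre of the underside. Leave alone.
- carton: Cardboard carton 66 x 58 mm, 88 mm tall, standing in a compartment of the caddy. Origin: centre of the underside. Leave alone.
- jar: Squat amber glass jar, 68 mm across, 72 mm tall, standing in a compartment of the caddy. Origin: centre of the underside. Leave alone.
- canister: White round ceramic canister with a wooden lid, 74 mm across, 102 mm tall to the top of its little brass knob, on the worktop. Origin: centre of the underside. Leave alone.
- mug: White mug, 80 mm across and 85 mm tall, with a handle on its +y side, on the worktop farther from the robot. Origin: centre of the underside. Leave alone.
Things that resemble listed ones, but are neither listed nor needed, are in the scene too. There is more than one size of the cap; the job needs the larger.

How it is judged (in metres and radians):
On the way, in this order (a step that is already met when the one before it is completed fails the run):
1. the bottle stands in the empty compartment, on its floor, with the cap not yet turned (horizontal distance between bottle and tub_free below 0.009 m and z of bottle in the frame of tub below 0.009 m and angle between bottle's own z axis and vertical below 0.08 rad and angle between the x axis of cap and the x axis of bottle, either way round below 0.2 rad), for 0.2 s.
2. with the bottle seated there, the cap is pressed down and turned past its locking teeth (horizontal distance between bottle and tub_free below 0.009 m and z of bottle in the frame of tub below 0.009 m and angle between bottle's own z axis and vertical below 0.08 rad and z of cap in the frame of bottle below 0.1155 m and angle between the x axis of cap and the x axis of bottle, either way round above 0.4 rad), for 0.05 s.
At the end, for the whole second after the job is handed in: The bottle stands upright in the empty compartment, within 9 mm of its centre and 5 mm of its floor; the gripper holds the cap still, level within 17 degrees, not touching the bottle, its underside 20 to 120 mm above the mouth and within 50 mm sideways of the bottle (horizontal distance between bottle and tub_free below 0.009 m and z of bottle in the frame of tub below 0.009 m and angle between bottle's own z axis and vertical below 0.08 rad and z of cap in the frame of bottle between 0.162 and 0.262 m and horizontal distance between cap and bottle below 0.05 m and angle between cap's own z axis and vertical below 0.3 rad and linear speed of each of cap, bottle below 0.02 m/s and contact force between the fingers and cap above 1 N and contact force between cap and bottle below 0.05 N); the arm keeps its last pose, push and grip.
It fails at once if something standing in the caddy is pushed more than 40 mm or tipped over (distance of any of tin, carton, jar from where it was at the start of the episode above 0.04 m or angle between any of tin, carton, jar's own z axis and vertical above 0.4 rad).
It fails at once if the canister or the mug is pushed more than 40 mm or tipped over (distance of any of canister, mug from where it was at the start of the episode above 0.04 m or angle between any of canister, mug's own z axis and vertical above 0.4 rad).
It fails at once if the caddy is pushed more than 40 mm or tipped (distance of tub from where it was at the start of the episode above 0.04 m or angle between tub's own z axis and vertical above 0.2 rad).
It fails at once if the bottle is tipped over (angle between bottle's own z axis and vertical above 0.6 rad).
It also fails if it takes over 42 s, if anything falls off the work surface, if the arm or the gripper's body presses on something with over 40 N, if the wrist force passes 120 N, or if a joint passes its speed limit or range.

## Working session

There is one attempt and no reset: what is moved stays moved. The work goes in short steps, Python scripts to look and compute and a shell command to move; the robot and the scene stay as the last step left them, time stands still between calls to the robot, and variables do not carry over. Pictures are saved under pics/ and viewed, at most 10 in all, crops included, and the job is handed in when it is done.

```bash
mkdir -p pics; ls; python3 - <<'E'
from rig import sense, eyes
import cv2,numpy as np
for n in("scene","top"):
    im=eyes.capture(n); cv2.imwrite(f"pics/{n}0.png",im[:,:,::-1]); c=eyes.calibration(n)
    print(n,c["fx"],c["fy"],c["cx"],c["cy"],np.round(c["cam_to_world"],3).tolist())
print(sense())
E
```

```text
pics
scene 541.2095022561027 541.2095022561027 272.52458761109347 207.8056999118691 [[-0.544, 0.644, -0.537, 1155.913], [0.839, 0.408, -0.36, 325.55], [-0.013, -0.647, -0.763, 913.797], [0.0, 0.0, 0.0, 1.0]]
top 424.2059992442557 424.2059992442557 284.7572111052598 218.7097994623536 [[0.015, -0.999, 0.033, 551.102], [-0.999, -0.016, -0.029, -33.268], [0.029, -0.033, -0.999, 981.859], [0.0, 0.0, 0.0, 1.0]]
{'time_s': 0.1, 'joints': array([ 1.12058340e+00,  3.13390505e-01,  1.49838207e+00,  3.40061662e-05,
        1.33099711e+00, -2.23390780e-01]), 'dq': array([ 0.00042386, -0.00090066, -0.00168836, -0.00079476, -0.0008908 ,
       -0.000498  ]), 'tau': array([ 3.22416236e-03, -4.12902296e+01, -2.60140157e+01, -1.87453666e-04,
        3.01924774e-03,  6.80262374e-06]), 'eef_pos': array([117.96284007, 511.34719029, 241.78621724]), 'ee_rot': array([-2.10073962e-04,  1.13172116e-01,  9.93575224e-01, -5.49995147e-04]), 'force': array([0.01253889, 0.19079227, 0.43696345]), 'wrist_torque': array([ 0.02500411, -0.01853367,  0.02039624]), 'grip_force': 0.0, 'grip_width': 0.9999129824538217}
```

View pics/scene0.png

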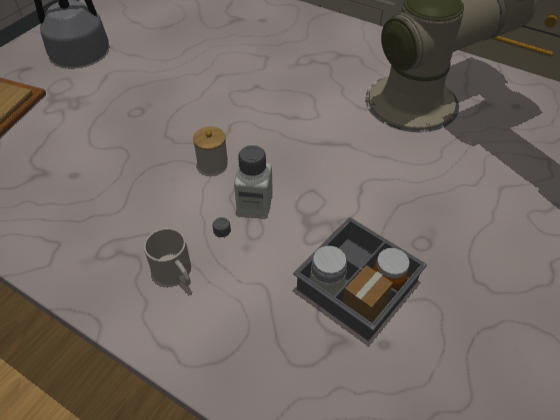

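View pics/top0.png

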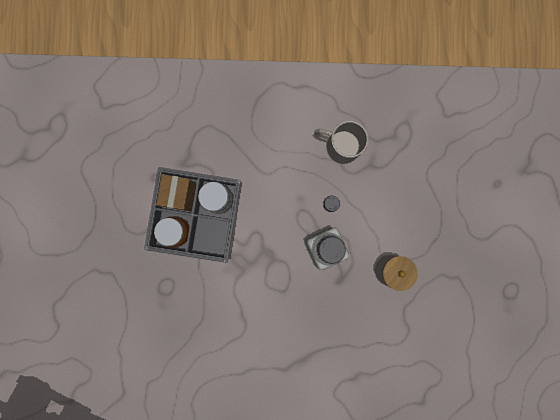

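The bottle with the large cap is at scene (252,158) / top (331,250). A smaller cap lies at scene (222,227) / top (331,203) and is a decoy. The caddy is at top (194,214), with its empty compartment at (211,236). I'll confirm this in an enlarged crop.

```bash
python3 - <<'E'
import cv2,numpy as np
t=cv2.imread("pics/top0.png"); s=cv2.imread("pics/scene0.png")
a=cv2.resize(t[160:270,140:250],(400,400),interpolation=cv2.INTER_CUBIC)
b=cv2.resize(t[190:280,290:380],(400,400),interpolation=cv2.INTER_CUBIC)
cv2.imwrite("pics/crop1.png",cv2.convertScaleAbs(np.hstack([a,b]),alpha=1.5))
E
```

```text
(no output)
```

View pics/crop1.png

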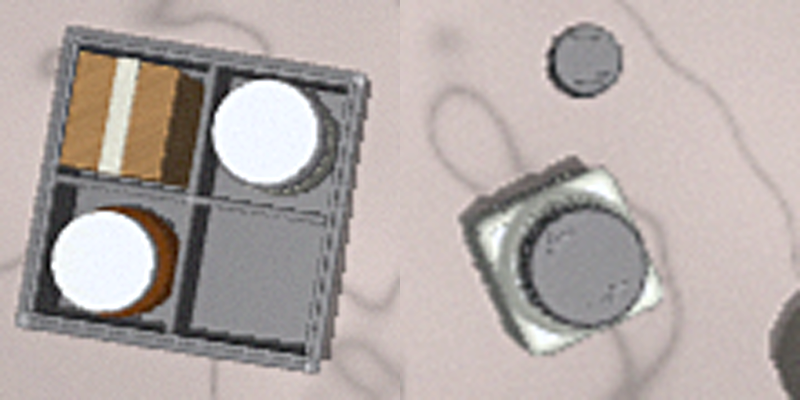

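```bash
cat > h.py <<'E'
import cv2,numpy as np
from rig import eyes,sense
def ray(n,p):
    c=eyes.calibration(n); M=np.array(c["cam_to_world"])
    d=M[:3,:3]@np.array([(p[0]-c["cx"])/c["fx"],(p[1]-c["cy"])/c["fy"],1]); return M[:3,3],d
def onz(n,p,z):
    o,d=ray(n,p); return o+d*(z-o[2])/d[2]
def tri(p,q):  # top px, scene px
    o1,d1=ray("top",p); o2,d2=ray("scene",q)
    s=np.linalg.lstsq(np.c_[d1,-d2],o2-o1,rcond=None)[0]
    a,b=o1+d1*s[0],o2+d2*s[1]; return (a+b)/2,np.linalg.norm(a-b)
def proj(n,w):
    c=eyes.calibration(n); M=np.array(c["cam_to_world"]); v=M[:3,:3].T@(np.array(w)-M[:3,3])
    return np.array([c["fx"]*v[0]/v[2]+c["cx"],c["fy"]*v[1]/v[2]+c["cy"]])
E
python3 - <<'E'
from h import *
t=cv2.imread("pics/top0.png"); s=cv2.imread("pics/scene0.png")
def blob(mask,box):
    x0,y0,x1,y1=box; m=np.zeros(mask.shape,np.uint8); m[y0:y1,x0:x1]=mask[y0:y1,x0:x1]*255
    c=max(cv2.findContours(m,cv2.RETR_EXTERNAL,cv2.CHAIN_APPROX_NONE)[0],key=cv2.contourArea); return c
ti=t.astype(int); si=s.astype(int)
bg=np.median(ti[100:400].reshape(-1,3),0); print("bg",bg)
pink=ti[:,:,2]-ti[:,:,1]   # red minus green
dev=np.abs((ti-ti.mean(2,keepdims=True))-(bg-bg.mean())).max(2)
print("rg tub",pink[236,211],"bottle",pink[232,328],"bgd",pink[300,300], t[236,211],t[238,310],t[250,331],t[200,120])
fg=(pink<7)|(pink>30)
fg=cv2.morphologyEx(fg.astype(np.uint8),cv2.MORPH_OPEN,np.ones((3,3)))
c=blob(fg,(135,155,255,275)); h=cv2.convexHull(c)
ap=cv2.approxPolyDP(h,6,True)[:,0]; print("tub poly",ap.tolist())
for p in ap: print(np.round(onz("top",p,60),1),np.round(onz("top",p,0),1))
print("rect",cv2.minAreaRect(h))
cb=blob(fg,(295,215,365,280)); hb=cv2.convexHull(cb); r=cv2.minAreaRect(hb); print("bottle rect",r)
bp=cv2.boxPoints(r); print([np.round(onz("top",p,100),1).tolist() for p in bp])
# cap: dark inside
g=t.max(2); 
m=((g<115)).astype(np.uint8); m=cv2.morphologyEx(m,cv2.MORPH_OPEN,np.ones((5,5)))
cc=blob(m,(310,228,352,270)); (x,y),rr=cv2.minEnclosingCircle(cc); print("cap",x,y,rr,np.round(onz("top",(x,y),155),1),"small g",g[250,331])
hc=cv2.HoughCircles(cv2.resize(cv2.cvtColor(t,cv2.COLOR_BGR2GRAY)[215:285,295:370],None,fx=6,fy=6,interpolation=cv2.INTER_CUBIC),cv2.HOUGH_GRADIENT,1,100,param1=100,param2=20,minRadius=68,maxRadius=100)
q=hc[0][0]/6; q=(q[0]+295,q[1]+215,q[2]); print("hough",q,onz("top",q,155), q[2]/424.2*827)
gs=s.max(2); m=(gs<75).astype(np.uint8)
cs=blob(m,(230,140,275,178)); print("scene cap",cv2.boundingRect(cs),cv2.fitEllipse(cs),gs[155,252],gs[166,252])
E
```

```text
bg [124. 125. 134.]
rg tub 0 bottle -2 bgd 8 [97 95 95] [75 78 75] [103 100 100] [124 124 134]
tub poly [[159, 167], [241, 182], [227, 262], [144, 249]]
[689.4 214.2  60. ] [698.4 230.3   0. ]
[660.1  36.5  60. ] [667.1  41.1   0. ]
[486.2  63.5  60. ] [482.   69.8   0. ]
[511.8 241.8  60. ] [509.2 259.7   0. ]
rect ((193.28378295898438, 214.79730224609375), (86.9670639038086, 84.66548156738281), 9.462322235107422)
bottle rect ((325.6082763671875, 247.11854553222656), (39.09082794189453, 36.95860290527344), 66.03751373291016)
[[543.3, -92.6, 100.0], [575.6, -162.8, 100.0], [501.7, -196.8, 100.0], [469.7, -126.6, 100.0]]
cap 326.0 247.0 20.000099182128906 [ 524.5 -138.5  155. ] small g 103
hough (np.float32(331.91666), np.float32(249.75), np.float32(12.533333)) [ 519.34736305 -150.11027605  155.        ] 24.434385
scene cap (238, 151, 28, 25) ((252.0063018798828, 162.9971160888672), (25.353612899780273, 27.96684455871582), 79.67151641845703) 76 42
```

```bash
python3 - <<'E'
from h import *
t=cv2.imread("pics/top0.png"); s=cv2.imread("pics/scene0.png")
for p,q in [((158.5,167),(371,322)),((144.7,249.3),(426,265)),((240,181.5),(294,272)),((228,261),(352,219.5)),((331.9,249.75),(252,154.5))]:
    w,e=tri(p,q); print(np.round(w,1),round(e,1))
print(proj("scene",[519.3,-150.1,155]))
a=cv2.resize(t[160:270,140:250],(600,600),interpolation=cv2.INTER_CUBIC)
cv2.imwrite("pics/crop2.png",cv2.convertScaleAbs(a,alpha=1.6))
b=cv2.resize(s[140:225,225:285],None,fx=7,fy=7,interpolation=cv2.INTER_CUBIC)
c=cv2.resize(s[210:345,285:435],None,fx=2.5,fy=4.4,interpolation=cv2.INTER_CUBIC)
b=cv2.resize(b,(420,595));c=cv2.resize(c,(375,595))
cv2.imwrite("pics/crop3.png",cv2.convertScaleAbs(np.hstack([b,c]),alpha=2))
E
```

```text
[687.8 212.1  70.9] 0.5
[510.7 243.4  50.1] 0.3
[661.7  39.7  53.1] 0.9
[485.1  67.   44.9] 9.1
[ 518.5 -150.6  145.9] 1.8
[251.33197794 151.53219504]
```

View pics/crop2.png

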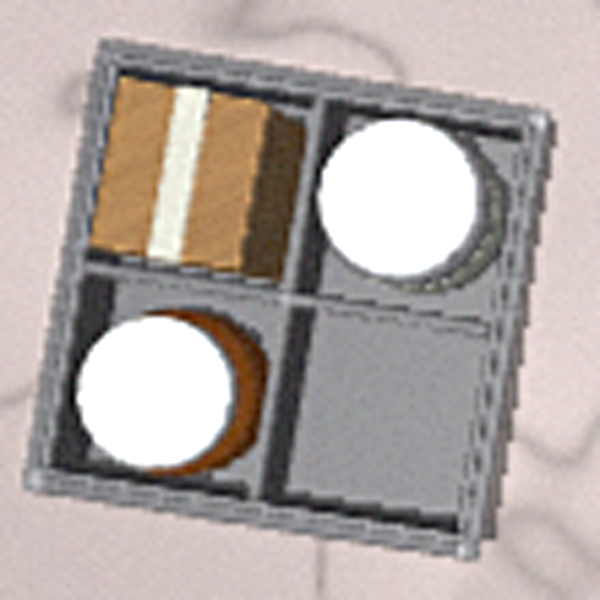

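View pics/crop3.png

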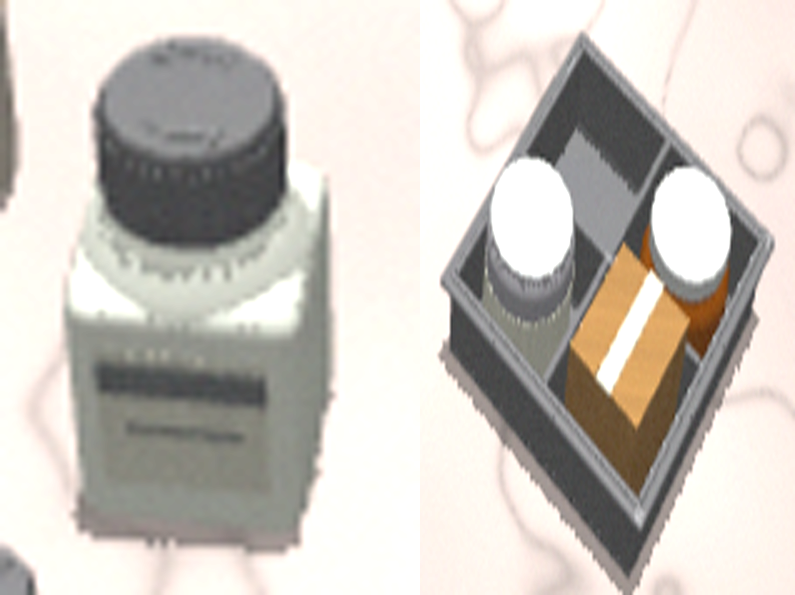

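The top view shows the caddy with a small lip. Its rim corners are at about (158,167), (241,181), (227,261) and (145,249), and the dividers cross at (193,214.5). The scene crop confirms that the large cap on the square bottle is the right one, with its top at (252,153).

```bash
cat >> h.py <<'E'
from scipy.spatial.transform import Rotation as R
def go(x,y,z,yaw=None):  # remaining shift (m, tool axes) and turn about tool z (rad); yaw = world angle of tool y, deg
    st=sense(); w,a,b,c=st["ee_rot"]; r=R.from_quat([a,b,c,w]); m=r.as_matrix()
    cy=np.degrees(np.arctan2(m[1,1],m[0,1]))
    d=m.T@(np.array([x,y,z])-st["eef_pos"])/1000
    print("t",st["time_s"],"pos",np.round(st["eef_pos"],1),"yaw_y",round(cy,2),"tilt",np.round(m[:2,2],4),"F",np.round(st["force"],1),"gw",round(st["grip_width"],3),"gf",round(st["grip_force"],1))
    print("tool shift m",np.round(d,4),"rz", None if yaw is None else round(-np.radians(yaw-cy),4),"j6",round(st["joints"][5],2))
E
python3 - <<'E'
from h import *
k=5.4545
f=lambda u,v:(u/k-.41+140,v/k-.41+160)
C=[onz("top",f(*p),60)[:2] for p in [(103,40),(552,115),(476,552),(27,490)]]
C=np.array(C); ctr=C.mean(0); print("corners",np.round(C,1).tolist(),"ctr",ctr,"cross",onz("top",f(290,300),60))
e=[np.linalg.norm(C[i]-C[(i+1)%4]) for i in range(4)]; print(np.round(e,1))
ang=[np.degrees(np.arctan2(*(C[(i+1)%4]-C[i])[::-1]))%90 for i in range(4)]; print("yaw",ang)
cap=onz("top",(331.5,249.33),155); print("cap",cap)
# yaw bottle
t=cv2.imread("pics/top0.png")
q=lambda u,v:((u-400)/4.444-.4+290,v/4.444-.4+190)
for a,b,z in [((540,355),(662,300),100),((607,165),(662,300),100),((462,218),(535,352),50),((470,213),(607,165),50)]:
    d=onz("top",q(*b),z)-onz("top",q(*a),z); print(np.degrees(np.arctan2(d[1],d[0]))%90, np.linalg.norm(d))
bp=cv2.boxPoints(((325.6,247.1),(39.09,36.96),66.04)); P=[onz("top",p,80) for p in bp]; d=P[1]-P[0]; print("rect yaw",np.degrees(np.arctan2(d[1],d[0]))%90)
th=np.radians(np.mean([a if a>45 else a+90 for a in ang])) 
u=np.array([np.cos(th),np.sin(th)]); v=np.array([-u[1],u[0]])
for s1 in(-1,1):
  for s2 in(-1,1):
    w=ctr+41.5*(s1*u+s2*v); print(np.round(w,1), proj("top",[*w,4]))
go(cap[0],cap[1],220,77)
E
```

```text
corners [[689.5, 215.3], [662.9, 37.1], [488.8, 63.9], [510.9, 240.7]] ctr [588.03395374 139.2331725 ] cross [587.45093163 139.28475239  60.        ]
[180.2 176.2 178.1 180.4]
yaw [np.float64(81.51598971151074), np.float64(81.23695687777683), np.float64(82.87725698475225), np.float64(81.92940232950644)]
cap [ 520.15481835 -149.28453629  155.        ]
24.83359301798521 62.87684287496421
22.905615154742776 68.28521307415826
29.42672351358584 75.33257139440529
20.08203158671114 72.17718149353564
rect yaw 24.73391638933272
[623.3  92.3] [218.20915607 200.39556039]
[541.1 104. ] [212.36415062 236.071415  ]
[635.  174.5] [182.37111322 194.6954027 ]
[552.8 186.2] [176.40121042 230.42595443]
t 0.1 pos [118.  511.3 241.8] yaw_y 77.0 tilt [-0.0005 -0.001 ] F [0.  0.2 0.4] gw 1.0 gf 0.0
tool shift m [-0.5405 -0.5532  0.0223] rz 0.0001 j6 -0.22
```

```bash
python3 -m jog '[[-0.0338,-0.0346,0,0,0,0,0.085],[-0.0338,-0.0346,0,0,0,0,0.085],[-0.0338,-0.0346,0,0,0,0,0.085],[-0.0338,-0.0346,0,0,0,0,0.085],[-0.0338,-0.0346,0,0,0,0,0.085]]' 40
python3 -m jog '[[-0.0338,-0.0346,0,0,0,0,0.085],[-0.0338,-0.0346,0,0,0,0,0.085],[-0.0338,-0.0346,0,0,0,0,0.085],[-0.0338,-0.0346,0,0,0,0,0.085],[-0.0338,-0.0346,0,0,0,0,0.085]]'
python3 -m jog '[[-0.0338,-0.0346,0,0,0,0,0.085],[-0.0338,-0.0346,0,0,0,0,0.085],[-0.0338,-0.0346,0,0,0,0,0.085],[-0.0338,-0.0346,0,0,0,0,0.085],[0,0,0,0,0,0,0.085]]'
python3 -c "
from h import *
go(520.2,-149.3,195,77)"
```

```text
time_s: 0.6
eef_pos: [244.2, 303.3, 242.2]
ee_rot: [-0.0, 0.113, 0.994, -0.0]
force: [1.8, -0.6, 0.2]
grip_width: 0.998
grip_force: 0.0
time_s: 1.1
eef_pos: [370.1, 96.5, 242.3]
ee_rot: [0.0, 0.113, 0.994, 0.0]
force: [1.0, 0.6, -1.6]
grip_width: 0.993
grip_force: 0.0
time_s: 1.6
eef_pos: [471.8, -70.9, 241.4]
ee_rot: [-0.0, 0.115, 0.993, -0.0]
force: [-1.1, 0.3, -0.1]
grip_width: 0.997
grip_force: 0.0
t 1.6 pos [471.8 -70.9 241.4] yaw_y 76.74 tilt [-0.0007 -0.0004] F [-1.1  0.3 -0.1] gw 0.997 gf 0.0
tool shift m [-0.0651 -0.0652  0.0464] rz -0.0045 j6 -1.73
```

```bash
python3 -m jog '[[-0.0326,-0.0326,0,0,0,0,0.085],[-0.0325,-0.0326,0,0,0,0,0.085],[0,0,0.04,0,0,0,0.085],[0,0,0,0,0,0,0.085],[0,0,0,0,0,0,0.085]]'
python3 -c "
from h import *
go(520.2,-149.3,132,77)"
```

```text
time_s: 2.1
eef_pos: [518.5, -144.1, 202.6]
ee_rot: [-0.001, 0.113, 0.994, 0.0]
force: [0.4, -0.5, 1.5]
grip_width: 0.998
grip_force: 0.0
t 2.1 pos [ 518.5 -144.1  202.6] yaw_y 77.04 tilt [-0.0015  0.001 ] F [ 0.4 -0.5  1.5] gw 0.998 gf 0.0
tool shift m [-0.0029 -0.0047  0.0706] rz 0.0007 j6 -1.83
```

```bash
python3 -m jog '[[-0.003,-0.005,0.02,0,0,0,0.085],[0,0,0.03,0,0,0,0.085],[0,0,0.02,0,0,0,0.085],[0,0,0,0,0,0,0.085],[0,0,0,0,0,0,0.085]]'
python3 - <<'E'
from h import *
go(520.2,-149.3,132,77)
cv2.imwrite("pics/pick.png",cv2.resize(eyes.capture("scene")[110:240,190:330,::-1],None,fx=4.2,fy=4.2,interpolation=cv2.INTER_CUBIC))
E
```

```text
time_s: 2.6
eef_pos: [521.4, -150.3, 134.3]
ee_rot: [0.001, 0.113, 0.994, -0.0]
force: [0.6, -0.4, 0.6]
grip_width: 0.995
grip_force: 0.0
t 2.6 pos [ 521.4 -150.3  134.3] yaw_y 77.06 tilt [ 0.0021 -0.0011] F [ 0.6 -0.4  0.6] gw 0.995 gf 0.0
tool shift m [0.0014 0.0007 0.0023] rz 0.001 j6 -1.84
```

View pics/pick.png

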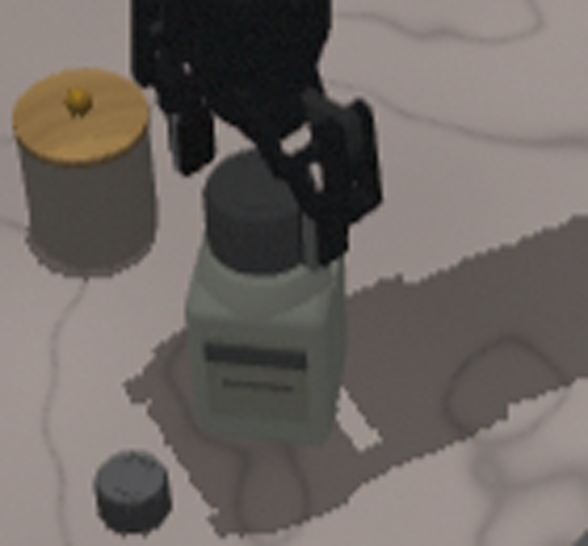

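The fingers straddle the large cap cleanly, at about (250,205) in the crop. I'll lower a little and close.

```bash
python3 -m jog '[[0.0012,0.0007,0.004,0,0,0,0.085],[0,0,0,0,0,0,0.05],[0,0,0,0,0,0,0.04],[0,0,0,0,0,0,0.04],[0,0,0,0,0,0,0.04]]' 60
python3 -m jog '[[0,0,0,0,0,0,0.04],[0,0,0,0,0,0,0.04],[0,0,0,0,0,0,0.04]]'
python3 -c "
from h import *
go(520.2,-149.3,132,77)"
```

```text
time_s: 3.15
eef_pos: [520.0, -149.8, 129.0]
ee_rot: [0.0, 0.113, 0.994, -0.0]
force: [-1.9, 0.6, 7.0]
grip_width: 0.628
grip_force: 62.1
time_s: 3.45
eef_pos: [520.0, -149.8, 129.0]
ee_rot: [0.0, 0.113, 0.994, -0.0]
force: [-1.7, 0.0, 6.2]
grip_width: 0.633
grip_force: 62.1
t 3.45 pos [ 520.  -149.8  129. ] yaw_y 77.0 tilt [ 0.0008 -0.0005] F [-1.7  0.   6.2] gw 0.633 gf 62.1
tool shift m [-0.0001  0.0005 -0.003 ] rz 0.0 j6 -1.84
```

```bash
python3 -m jog '[[0,0,-0.01,0,0,0,0.04],[0,0,-0.025,0,0,0,0.04],[0,0,-0.03,0,0,0,0.04],[0,0,-0.03,0,0,0,0.04],[0,0,-0.025,0,0,0,0.04]]'
python3 -m jog '[[0,0,0,0,0,0,0.04],[0,0,0,0,0,0,0.04]]'
python3 - <<'E'
from h import *
go(541,104,249,77-32.5)
a=eyes.capture("scene")[60:230,180:330,::-1]; b=eyes.capture("top")[190:300,280:400,::-1]
cv2.imwrite("pics/lift.png",cv2.convertScaleAbs(np.hstack([cv2.resize(a,(400,453),interpolation=cv2.INTER_CUBIC),cv2.resize(b,(400,453),interpolation=cv2.INTER_CUBIC)]),alpha=1.6))
E
```

```text
time_s: 3.95
eef_pos: [519.5, -149.4, 249.7]
ee_rot: [-0.0, 0.113, 0.994, 0.0]
force: [-0.3, -0.2, -6.4]
grip_width: 0.626
grip_force: 65.2
time_s: 4.15
eef_pos: [519.3, -149.4, 247.1]
ee_rot: [-0.001, 0.113, 0.994, 0.0]
force: [-0.2, 0.4, -5.8]
grip_width: 0.634
grip_force: 65.3
t 4.15 pos [ 519.3 -149.4  247.1] yaw_y 77.01 tilt [-0.0016  0.0009] F [-0.2  0.4 -5.8] gw 0.634 gf 65.3
tool shift m [ 0.0359  0.2518 -0.0017] rz 0.5673 j6 -1.84
```

View pics/lift.png

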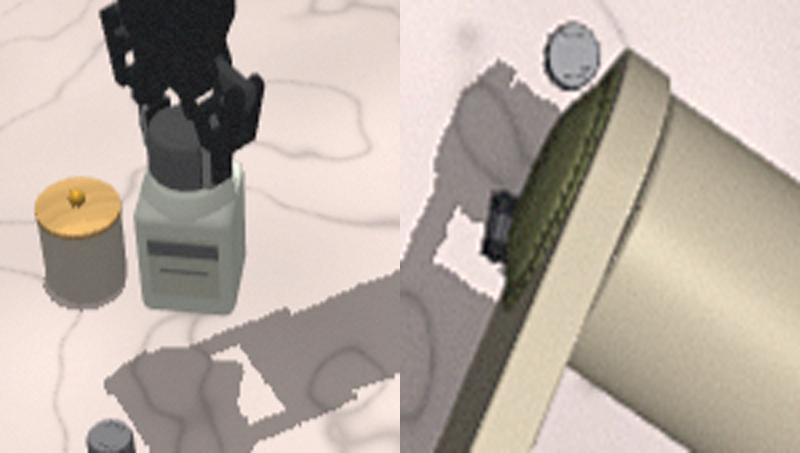

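```bash
python3 -m jog '[[0.003,0.021,0,0,0,0,0.04],[0.006,0.042,0,0,0,0,0.04],[0.006,0.042,0,0,0,0,0.04],[0.006,0.042,0,0,0,0,0.04],[0.006,0.042,0,0,0,0,0.04]]'
python3 -m jog '[[0.006,0.042,0,0,0,0,0.04],[0.003,0.021,0,0,0,0.06,0.04],[0,0,0,0,0,0.12,0.04],[0,0,0,0,0,0.14,0.04],[0,0,0,0,0,0.13,0.04]]'
python3 -m jog '[[0,0,0,0,0,0.117,0.04],[0,0,0,0,0,0,0.04],[0,0,0,0,0,0,0.04],[0,0,0,0,0,0,0.04]]'
python3 - <<'E'
from h import *
go(541,104,249,77-32.5)
im=eyes.capture("scene"); print(proj("scene",[541,104,118]))
cv2.imwrite("pics/over.png",cv2.convertScaleAbs(cv2.resize(im[80:350,240:440,::-1],(444,600),interpolation=cv2.INTER_CUBIC),alpha=1.7))
E
```

```text
time_s: 4.75
eef_pos: [535.4, 42.3, 246.7]
ee_rot: [-0.001, 0.113, 0.994, 0.0]
force: [0.6, -0.4, -5.2]
grip_width: 0.635
grip_force: 65.4
time_s: 5.25
eef_pos: [540.8, 104.3, 246.5]
ee_rot: [-0.002, 0.334, 0.942, -0.001]
force: [0.5, -0.2, -5.1]
grip_width: 0.632
grip_force: 65.6
time_s: 5.65
eef_pos: [541.2, 104.0, 247.7]
ee_rot: [-0.0, 0.386, 0.923, -0.0]
force: [0.4, -0.7, -5.6]
grip_width: 0.63
grip_force: 65.6
t 5.65 pos [541.2 104.  247.7] yaw_y 44.65 tilt [-0.001 -0.   ] F [ 0.4 -0.7 -5.6] gw 0.63 gf 65.6
tool shift m [ 0.0001 -0.0002 -0.0013] rz 0.0026 j6 -0.8
[357.1489536  222.75787815]
```

View pics/over.png

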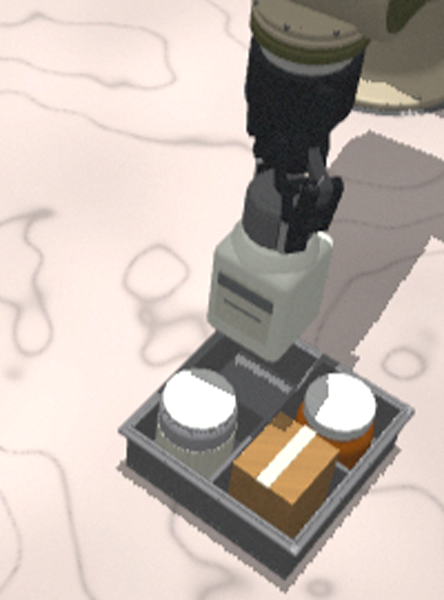

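The bottle hangs over the empty compartment, with its lower edges (208,322)-(265,360) nearly parallel to the rim edge (130,432)-(290,545). Next I'll measure both yaws by casting rays.

```bash
python3 - <<'E'
from h import *
f=lambda u,v:(u/2.22+240-.27,v/2.222+80-.27)
def an(a,b,z):
    A,B=onz("scene",f(*a),z),onz("scene",f(*b),z); d=B-A; return np.round(A,1),np.round(B,1),round(np.degrees(np.arctan2(d[1],d[0]))%90,1),round(np.linalg.norm(d),1)
print(an((208,322),(265,360),119)); print(an((265,360),(318,300),119)); print(an((120,432),(293,553),60)); print(an((293,553),(413,411),60))
# finer edges of bottle by mask
im=cv2.convertScaleAbs(cv2.imread("pics/over.png")); 
hsv=cv2.cvtColor(im,cv2.COLOR_BGR2HSV).astype(int)
i=im.astype(int); m=((i[:,:,1]-i[:,:,2]>3)&(i.max(2)>110)).astype(np.uint8); m[:220]=0;m[370:]=0;m[:,:195]=0;m[:,345:]=0
m=cv2.morphologyEx(m,cv2.MORPH_OPEN,np.ones((5,5)))
c=max(cv2.findContours(m,cv2.RETR_EXTERNAL,cv2.CHAIN_APPROX_NONE)[0],key=cv2.contourArea)
print(cv2.approxPolyDP(cv2.convexHull(c),5,True)[:,0].tolist())
E
```

```text
(array([569.6,  68.9, 119. ]), array([579.5, 127.6, 119. ]), np.float64(80.4), np.float64(59.6))
(array([579.5, 127.6, 119. ]), array([498.2, 136.6, 119. ]), np.float64(83.7), np.float64(81.8))
(array([669.7,  44.5,  60. ]), array([692.8, 217.2,  60. ]), np.float64(82.4), np.float64(174.2))
(array([692.8, 217.2,  60. ]), array([517.6, 243.8,  60. ]), np.float64(81.4), np.float64(177.2))Traceback (most recent call last):
  File "<stdin>", line 11, in <module>
ValueError: max() iterable argument is empty
```

```bash
python3 -m jog '[[0,0.0012,0.015,0,0,0,0.04],[0,0,0.025,0,0,0,0.04],[0,0,0.012,0,0,0,0.04],[0,0,0,0,0,0,0.04],[0,0,0,0,0,0,0.04]]'
python3 -m jog '[[0,0,0.006,0,0,0,0.04],[0,0,0.006,0,0,0,0.04],[0,0,0.004,0,0,0,0.04],[0,0,0,0,0,0,0.04]]'
python3 -c "
from h import *
go(542,105,133,44.5);print(sense()['wrist_torque'])"
```

```text
time_s: 6.2
eef_pos: [542.6, 104.9, 197.1]
ee_rot: [0.0, 0.386, 0.922, 0.0]
force: [0.9, 0.1, -4.9]
grip_width: 0.633
grip_force: 65.5
time_s: 6.6
eef_pos: [542.0, 104.9, 179.7]
ee_rot: [-0.001, 0.387, 0.922, -0.0]
force: [-0.8, 0.5, -5.3]
grip_width: 0.631
grip_force: 65.6
t 6.6 pos [542.  104.9 179.7] yaw_y 44.52 tilt [-0.0012  0.    ] F [-0.8  0.5 -5.3] gw 0.631 gf 65.6
tool shift m [0.     0.0001 0.0467] rz 0.0004 j6 -0.8
[-0.03580002 -0.00021221 -0.06579613]
```

```bash
python3 -m jog '[[0,0,0.007,0,0,0,0.04],[0,0,0.008,0,0,0,0.04],[0,0,0.005,0,0,0,0.04],[0,0,0,0,0,0,0.04]]'
python3 -m jog '[[0,0,0.008,0,0,0,0.04],[0,0,0.007,0,0,0,0.04],[0,0,0.005,0,0,0,0.04],[0,0,0,0,0,0,0.04]]'
python3 -c "
from h import *
go(542,105,133,44.5);print(sense()['wrist_torque'])"
```

```text
time_s: 7.0
eef_pos: [541.8, 104.9, 159.3]
ee_rot: [-0.001, 0.387, 0.922, -0.0]
force: [-0.3, -0.5, -6.0]
grip_width: 0.631
grip_force: 65.5
time_s: 7.4
eef_pos: [541.8, 104.9, 139.4]
ee_rot: [-0.001, 0.387, 0.922, -0.0]
force: [0.4, 0.1, -5.9]
grip_width: 0.632
grip_force: 65.5
t 7.4 pos [541.8 104.9 139.4] yaw_y 44.52 tilt [-0.0016  0.    ] F [ 0.4  0.1 -5.9] gw 0.632 gf 65.5
tool shift m [-0.      0.0002  0.0064] rz 0.0003 j6 -0.8
[ 0.00741112 -0.0561354  -0.03428946]
```

```bash
python3 -m jog '[[0,0,0.003,0,0,0,0.04],[0,0,0.002,0,0,0,0.04],[0,0,0,0,0,0,0.04]]'
python3 -m jog '[[0,0,0.002,0,0,0,0.04],[0,0,0,0,0,0,0.04],[0,0,0,0,0,0,0.04]]'
python3 -c "
from h import *
go(542,105,133,44.5);print(sense()['wrist_torque'])"
```

```text
time_s: 7.7
eef_pos: [542.1, 104.9, 135.1]
ee_rot: [-0.0, 0.387, 0.922, -0.0]
force: [-0.4, -0.9, -6.1]
grip_width: 0.627
grip_force: 65.5
time_s: 8.0
eef_pos: [542.2, 104.9, 133.3]
ee_rot: [0.0, 0.387, 0.922, -0.0]
force: [-0.1, 0.3, -5.1]
grip_width: 0.637
grip_force: 65.8
t 8.0 pos [542.2 104.9 133.3] yaw_y 44.52 tilt [ 0. -0.] F [-0.1  0.3 -5.1] gw 0.637 gf 65.8
tool shift m [ 0.0003 -0.0001  0.0003] rz 0.0003 j6 -0.8
[ 0.00721471  0.00452026 -0.02106104]
```

```bash
for i in 1 2 3; do python3 -m jog '[[0,0,0.001,0,0,0,0.04],[0,0,0,0,0,0,0.04]]' | egrep 'pos|force'; done
```

```text
eef_pos: [542.5, 105.0, 133.1]
force: [-2.0, 1.1, 2.4]
grip_force: 66.5
eef_pos: [542.7, 105.0, 132.3]
force: [-2.3, 0.3, 7.6]
grip_force: 66.8
eef_pos: [542.7, 105.0, 131.4]
force: [-1.8, 1.2, 7.5]
grip_force: 66.8
```

```bash
for i in 1 2; do python3 -m jog '[[0,0,0.001,0,0,0,0.04],[0,0,0.001,0,0,0,0.04],[0,0,0,0,0,0,0.04]]' | egrep 'pos|force'; done;  python3 -m jog '[[0,0,0.001,0,0,0,0.04],[0,0,0,0,0,0,0.04]]' | egrep 'pos|force'; python3 -m jog '[[0,0,0.001,0,0,0,0.04],[0,0,0,0,0,0,0.04]]' | egrep 'pos|force'
```

```text
eef_pos: [542.8, 105.0, 129.5]
force: [-2.6, 1.3, 8.8]
grip_force: 66.9
eef_pos: [542.9, 105.0, 127.7]
force: [-2.7, 0.7, 9.8]
grip_force: 67.0
eef_pos: [542.9, 104.9, 127.1]
force: [-4.7, 1.1, 12.6]
grip_force: 67.4
eef_pos: [543.0, 104.9, 127.1]
force: [-7.5, 0.8, 20.2]
grip_force: 68.3
```

```bash
python3 -m jog '[[0,0,0,0,0,-0.08,0.04],[0,0,0,0,0,-0.1,0.04],[0,0,0,0,0,-0.1,0.04],[0,0,0,0,0,0,0.04]]' 
python3 -c "
from h import *
go(542.5,105,127,44.5+65);print(sense()['wrist_torque'])"
```

```text
time_s: 10.0
eef_pos: [543.7, 105.0, 127.0]
ee_rot: [0.003, 0.253, 0.968, 0.001]
force: [-2.7, 0.1, 16.3]
grip_width: 0.629
grip_force: 68.0
t 10.0 pos [543.7 105.  127. ] yaw_y 60.74 tilt [ 0.0054 -0.0002] F [-2.7  0.1 16.3] gw 0.629 gf 68.0
tool shift m [ 0.0011 -0.0005  0.    ] rz -0.851 j6 -1.08
[-0.04123439  0.60155723  0.06576378]
```

```bash
python3 -m jog '[[0,0,0,0,0,-0.12,0.04],[0,0,0,0,0,-0.12,0.04],[0,0,0,0,0,-0.12,0.04],[0,0,0,0,0,-0.12,0.04]]' 
python3 -m jog '[[0,0,0,0,0,-0.12,0.04],[0,0,0,0,0,-0.12,0.04],[0,0,0,0,0,-0.13,0.04],[0,0,0,0,0,0,0.04]]' 
python3 - <<'E'
from h import *
go(542.5,105,127,44.5+65);print(sense()['wrist_torque'])
im=eyes.capture("scene")
cv2.imwrite("pics/twist.png",cv2.convertScaleAbs(cv2.resize(im[80:350,240:440,::-1],(444,600),interpolation=cv2.INTER_CUBIC),alpha=1.8))
E
```

```text
time_s: 10.4
eef_pos: [543.7, 105.3, 127.0]
ee_rot: [0.003, 0.015, 1.0, 0.0]
force: [-2.8, 2.6, 16.8]
grip_width: 0.632
grip_force: 68.0
time_s: 10.8
eef_pos: [543.5, 105.1, 127.0]
ee_rot: [0.002, -0.169, 0.986, -0.0]
force: [-4.5, 0.3, 17.4]
grip_width: 0.63
grip_force: 68.0
t 10.8 pos [543.5 105.1 127. ] yaw_y 109.5 tilt [0.0049 0.0001] F [-4.5  0.3 17.4] gw 0.63 gf 68.0
tool shift m [ 0.001   0.0002 -0.    ] rz -0.0001 j6 -1.93
[0.17653971 0.73019133 0.15550468]
```

View pics/twist.png

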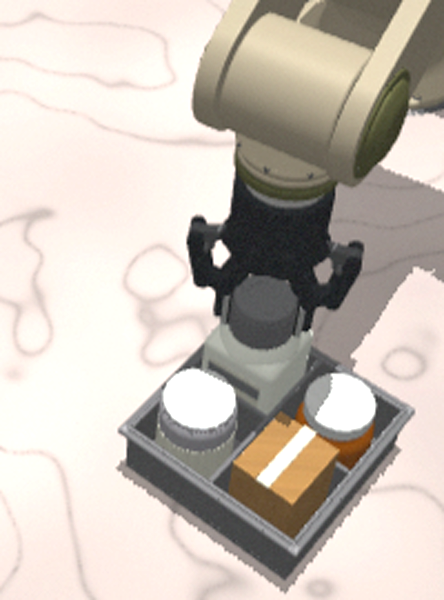

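The bottle is seated square in the compartment, and the caddy rim corners (120,432) and (293,553) have not moved. Now a slow lift, watching for drag.

```bash
for i in 1 2 3 4; do python3 -m jog '[[0,0,-0.002,0,0,0,0.04],[0,0,-0.002,0,0,0,0.04],[0,0,0,0,0,0,0.04]]' | egrep 'pos|force'; done
```

```text
eef_pos: [543.4, 105.0, 130.1]
force: [-0.5, 0.5, 9.0]
grip_force: 67.0
eef_pos: [543.4, 105.0, 133.9]
force: [1.6, 0.7, 6.9]
grip_force: 66.9
eef_pos: [543.1, 104.9, 137.3]
force: [1.5, 0.5, 4.4]
grip_force: 66.8
eef_pos: [542.3, 104.8, 140.5]
force: [1.9, -0.1, 2.0]
grip_force: 66.6
```

```bash
python3 -m jog '[[0,0,-0.003,0,0,0,0.04],[0,0,-0.003,0,0,0,0.04],[0,0,0,0,0,0,0.04]]' | egrep 'pos|force'
python3 -m jog '[[0,0,-0.005,0,0,0,0.04],[0,0,-0.01,0,0,0,0.04],[0,0,-0.01,0,0,0,0.04],[0,0,-0.01,0,0,0,0.04],[0,0,-0.01,0,0,0,0.04]]'| egrep 'pos|force'
python3 -m jog '[[0,0,-0.01,0,0,0,0.04],[0,0,-0.005,0,0,0,0.04],[0,0,0,0,0,0,0.04],[0,0,0,0,0,0,0.04],[0,0,0,0,0,0,0.04]]'
python3 - <<'E'
from h import *
go(542.5,105,207,44.5+65)
im=eyes.capture("scene")
cv2.imwrite("pics/end.png",cv2.convertScaleAbs(cv2.resize(im[80:350,240:440,::-1],(444,600),interpolation=cv2.INTER_CUBIC),alpha=1.8))
E
```

```text
eef_pos: [542.0, 104.9, 146.3]
force: [0.0, 0.7, -0.6]
grip_force: 66.3
eef_pos: [542.3, 104.9, 192.5]
force: [-0.0, -0.5, -0.3]
grip_force: 66.3
time_s: 13.35
eef_pos: [542.0, 104.9, 205.8]
ee_rot: [-0.0, -0.167, 0.986, 0.0]
force: [-0.2, 0.5, -0.7]
grip_width: 0.632
grip_force: 66.2
t 13.35 pos [542.  104.9 205.8] yaw_y 109.26 tilt [-0.001  0.   ] F [-0.2  0.5 -0.7] gw 0.632 gf 66.2
tool shift m [-0.0005 -0.     -0.0012] rz -0.0042 j6 -1.93
```

View pics/end.png

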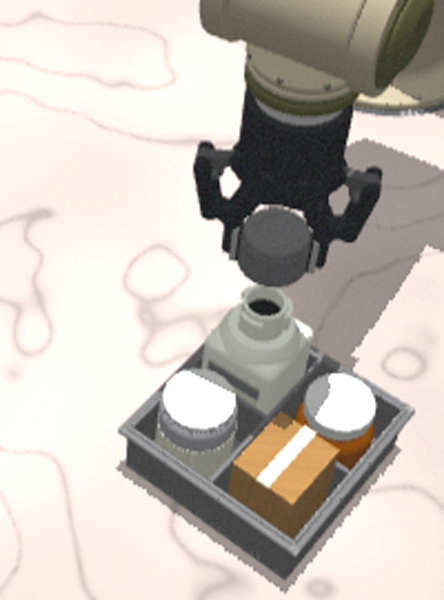

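The cap at crop (275,245) is off and in the grip. The open bottle mouth shows at (265,303), and the bottle is still seated.

```bash
python3 -m jog '[[0,0,0,0,0,0,0.04],[0,0,0,0,0,0,0.04]]' | grep force; python3 -c "
from rig import finish_job
print(finish_job())"
```

```text
force: [0.3, 0.0, -0.4]
grip_force: 66.2
the job is handed in; nothing more can be done
None
```

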